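# Set the bearing play of a decorating turntable and hold its hub cap

## Robot

A 7-joint arm with a two-finger parallel gripper is mounted at the origin on a cart in front of the work surface, level with it; the furniture and walls round the work are solid. World frame = base frame: x ahead of the robot, y to its left, z up, the work surface at z = 0. Lengths are in m, angles in rad, forces in N, time in s.
With the tool pointing down it reaches from about 0.425 to 0.825 m from the base axis. Payload 3.6 kg.
Tool frame: the origin (TCP) lies where the fingers leave the gripper's body, on its centre line; the fingertips stand 73 mm ahead of it and the grasp point (between the pads) lies 54 mm ahead of it; z points along the fingers, y is the line along which they close (so a half turn about z gives the same grasp; the last joint's range is limited). The gripper opens to 85 mm and grips with 20 to 120 N. Pads are 22 mm wide; open, the fingers measure 114 mm over their backs; the gripper's body (76 mm by 85 mm) begins 54 mm behind the grasp point. The pads swing forward as they close: fully open they stand 13 mm farther back than shut.
Start: joints at [1.183, 0.615, -0.013, 1.423, 0.008, 1.103, -0.04], TCP at [0.229, -0.608, 0.304] pointing down, gripper open.
Joint ranges: [-3.12, 3.12], [-0.3, 2.06], [-1.34, 1.32], [0.26, 2.42], [-1.36, 4.5], [0.01, 1.98], [-2.84, 2.84]. Speed limits (rad/s): [2.79, 2.79, 3.14, 3.14, 3.14, 3.14, 3.14].

## Interface

Orientations are given as a unit quaternion [x, y, z, w].
In Python, from station import arm, snapshot, camera_info, ticket gives the robot as it stands. Calls block until the motion is done:
- arm.movep(position, orientation): joint-space move of the TCP to a pose.
- arm.line_to(position, velocity=0.15, ori=None): straight line of the TCP; ori=None keeps the orientation; velocity is the mean speed in m/s.
- arm.move_j(angles): joint-space move.
- arm.move_gripper(opening, effort=None): opening from 0.0 (shut) to 1.0 (fully open); effort is the grip in N (None keeps the last); returns when the fingers have stopped.
- arm.pause(seconds).
- arm.ik(position, orientation): joint angles nearest the present ones, or None.
- snapshot(name): name is "side" or "top" or "wrist"; returns the picture (384x512x3 uint8, blue, green, red); there is no depth.
- camera_info(name): a dict with "fx", "fy", "cx", "cy" (pixels), "R" (3x3) and "t" (3): a world point X has camera coordinates R X + t; the wrist camera has in their place "T_tool_cam" (4x4, takes a point from camera to tool coordinates, whose origin is the TCP and whose axes are the flange's). Camera axes: x right, y down, z forward; pixel columns grow to the right and rows downward; lengths in m; the calibration is good to about 2 mm. A picture is of the moment at which its call begins: read the wrist's pose just before it. camera_info takes no time and is no camera call.
A pose or a line that the arm cannot do raises arm.MotionError and nothing moves.
- ticket.finish_job(): hands the job in; it is judged then, once.
Readings, each from a call of its own:
- arm.read_time(): time.
- arm.read_joint_positions(): joint angles.
- arm.read_dq(): joint speeds.
- arm.read_effort(): joint torques, N m.
- arm.read_tool_pos(): TCP position.
- arm.read_eef_rot(): TCP orientation.
- arm.read_ft_force(): force on the tool from outside, world axes, zero at the start.
- arm.read_wrist_torque(): the same for the moment, N m.
- arm.read_opening(): opening from 0.0 (shut) to 1.0 (fully open).
- arm.read_finger_force(): force on a finger pad.
Only numpy, scipy, OpenCV 4.12 (cv2) and the standard library are available. Lean on these libraries where they do the work, as an engineer would, in place of code of your own. Each camera call takes 0.05 s, during which the arm holds its last target. There are 200 camera calls.

## Task

Set the bearing play of the decorating turntable: swing the red-knobbed brake lever to the middle of the red mark so that the wheel is locked, then screw the brass hub cap clockwise until it bottoms out on the hub, and back it off a quarter turn. Finish while still holding the cap there in the gripper, so that I can nip up its lock screw; do not let go of it, leave the brake on the mark and do not disturb the things lying around.

Things in the scene. Friction and masses are not known exactly. Their poses are not given: they have to be found in the camera images.
- turntable: decorating turntable (banding wheel), fixed to the desk: dark cast base 136 mm across, pale aluminium wheel 180 mm across with its top face 56 mm above the desk, brass knurled cap in the middle, brake lever at its side. Origin: on the desk under the wheel's centre; z up; its own -y side carries the brake. The wheel turns freely about the vertical axis through the origin while the brake is off
- brake_pivot (a point): vertical pivot axis of the brake lever, on the turntable's base 103 mm from its origin along its own -y; this point lies 50 mm above the desk, at the lever's height. Fixed to the turntable, with its axes. Beside it, under the lever, is a quadrant plate with black ticks and one red mark
- brake_lever (a joint): dark steel brake lever, level, rad: 0 at its rest stop, growing clockwise seen from above to 1.2 at the other stop. In the turntable's frame it points from its pivot to 240 deg (from +x toward +y) minus this value. 0.70 is the middle of the red mark: there its cam locks the wheel's rim; well to either side the wheel is free. Friction of 0.3 N m keeps it where it is left
- brake_knob (a point): grip point on the lever's upright red knob, 78 mm from the pivot along the lever: a round vertical grip, 18 mm in diameter, between 62 and 97 mm above the desk, free all round; this point lies 82 mm above the desk on the knob's axis
- hub_cap: knurled brass cap, 38 mm in diameter, 32 mm tall, upright on the wheel's axis, started on the wheel's threaded hub. Origin: centre of its lower rim, 64 mm above the desk (8 above the wheel) when bottomed out on the hub collar, which is narrower; z up; +x toward the white line on its top. Right-hand thread, 6 mm rise a turn, friction 0.06 N m. An unbraked wheel turns along with the cap
- cap_turn (a joint): angle by which the cap is unscrewed from where it bottoms out, relative to the wheel, rad: 0 bottomed out (hard stop), growing as it is unscrewed (counter-clockwise seen from above); 1.57 is a quarter turn backed off
- dye_red: loose dye bottle with a red nozzle cap, 26 mm in diameter, 73 mm tall, standing; origin under its centre; not to be disturbed
- dye_blue: loose dye bottle with a blue nozzle cap, 26 mm in diameter, 73 mm tall, standing; origin under its centre; not to be disturbed
- dye_green: loose dye bottle with a green nozzle cap, 26 mm in diameter, 76 mm tall, standing; origin under its centre; not to be disturbed
- jar_orange: loose small powder jar, white lid with an orange patch, 42 mm in diameter, 34 mm tall; origin under its centre; not to be disturbed
- jar_pink: loose small powder jar, white lid with a pink patch, 42 mm in diameter, 34 mm tall; origin under its centre; not to be disturbed
- soap_rose: loose orange soap in the shape of a rose, 46 mm across, 21 mm tall; origin under its centre; not to be disturbed
- soap_star: loose orange soap in the shape of a star, 50 mm across, 17 mm tall; origin under its centre; not to be disturbed
- glue_stick: loose yellow glue stick with a red cap, 26 mm thick, 92 mm long along its y, lying; origin under its centre; not to be disturbed

How it is judged:
On the way, in this order (a step that is already met when the one before it is completed fails the run):
1. the brake lever stands on the red mark (0.70 rad, within 0.10) and is at rest, and the cap has not yet been screwed home (value of joint brake_lever between 0.6 and 0.8 rad and velocity of joint brake_lever between -0.05 and 0.05 rad/s and value of joint cap_turn above 1 rad), for 0.2 s.
2. with the brake on the mark, the cap is screwed down until it bottoms out (within 0.08 rad of its stop) (value of joint brake_lever between 0.6 and 0.8 rad and value of joint cap_turn below 0.08 rad), for 0.2 s.
At the end, for the whole second after the job is handed in: The cap is backed off a quarter turn from where it bottomed out (1.57 rad, within 0.30), at rest, and still gripped by the fingers (contact force over 2 N); the brake lever stands on the red mark (0.70 rad, within 0.10); none of the loose things around has moved by 30 mm or more (value of joint brake_lever between 0.6 and 0.8 rad and value of joint cap_turn between 1.27 and 1.87 rad and velocity of joint cap_turn between -0.1 and 0.1 rad/s and contact force between the fingers and hub_cap above 2 N and distance of each of dye_red, dye_blue, dye_green, jar_orange, jar_pink, soap_rose, soap_star, glue_stick from where it was at the start of the episode below 0.03 m); the arm keeps its last pose, push and grip.
It fails at once if a dye bottle, powder jar, soap or the glue stick is knocked about (moved by more than 30 mm) (distance of any of dye_red, dye_blue, dye_green, jar_orange, jar_pink, soap_rose, soap_star, glue_stick from where it was at the start of the episode above 0.03 m).
It also fails if it takes over 64 s, if anything falls off the work surface, if the arm or the gripper's body presses on something with over 40 N, if the wrist force passes 120 N, or if a joint passes its speed limit or range.

## Working session

There is one attempt and no reset: what is moved stays moved. The work goes in short steps, each a Python script; the robot and the scene stay as the last script left them, time stands still between calls to the robot, and variables do not carry over. Pictures are saved under pics/ and viewed, at most 10 in all, crops included, and the job is handed in when it is done.

```bash
mkdir -p pics; ls; python3 - <<'E'
from station import arm,snapshot,camera_info
import cv2,numpy as np
for n in("top","side"):
    im=snapshot(n); cv2.imwrite(f"pics/{n}0.png",im); c=camera_info(n); print(n,{k:np.round(v,4).tolist() for k,v in c.items()})
print(camera_info("wrist")); print(arm.read_time(),arm.read_tool_pos(),arm.read_eef_rot(),arm.read_opening())
E
```

```text
pics
top {'fx': 435.4277, 'fy': 435.4277, 'cx': 253.764, 'cy': 194.249, 'R': [[0.0073, -0.9999, 0.0154], [-0.9995, -0.0077, -0.0314], [0.0315, -0.0152, -0.9994]], 't': [-0.146, 0.5158, 1.072]}
side {'fx': 392.0008, 'fy': 392.0008, 'cx': 257.4494, 'cy': 192.5439, 'R': [[0.9868, -0.1611, 0.015], [-0.0586, -0.4426, -0.8948], [0.1508, 0.8821, -0.4462]], 't': [-0.5193, 0.0447, 1.0295]}
{'fx': 320.87752145191047, 'fy': 320.87752145191047, 'cx': 257.89671109219904, 'cy': 192.79378794172354, 'T_tool_cam': array([[-2.48309571e-04, -9.52585826e-01, -3.04269916e-01,
         7.81916175e-02],
       [ 9.99998336e-01, -7.86452467e-04,  1.64608556e-03,
        -2.63329784e-04],
       [-1.80733160e-03, -3.04269001e-01,  9.52584437e-01,
        -7.07759675e-02],
       [ 0.00000000e+00,  0.00000000e+00,  0.00000000e+00,
         1.00000000e+00]])}
0.1 [ 0.22932754 -0.60763528  0.30282423] [ 9.83763579e-01  1.79465273e-01 -2.19083003e-04 -1.17798420e-03] 0.9955873595347549
```

View pics/top0.png

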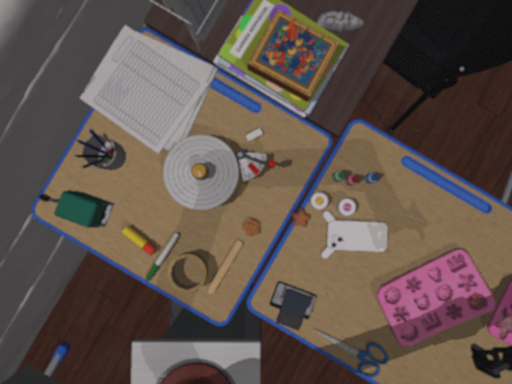

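View pics/side0.png

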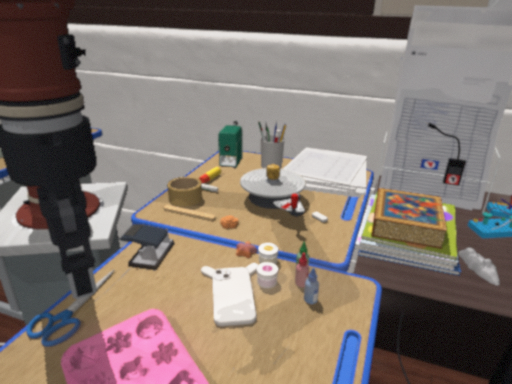

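```bash
cat > h.py <<'E'
from station import arm,snapshot,camera_info,ticket
import cv2,numpy as np
from scipy.spatial.transform import Rotation as Rn
def ray(n,u,v,z):
    c=camera_info(n)
    R,t=np.array(c["R"]),np.array(c["t"])
    o=-R.T@t; d=R.T@np.array([(u-c["cx"])/c["fx"],(v-c["cy"])/c["fy"],1])
    return o+d*(z-o[2])/d[2]
def proj(n,X):
    c=camera_info(n); p=np.array(c["R"])@X+c["t"]
    return [c["fx"]*p[0]/p[2]+c["cx"],c["fy"]*p[1]/p[2]+c["cy"]]
def down(yaw): # tool z down, tool x axis at yaw in world
    c,s=np.cos(yaw),np.sin(yaw)
    return Rn.from_matrix(np.array([[c,s,0],[s,-c,0],[0,0,-1]])).as_quat()
E
python3 - <<'E'
from h import *
im=cv2.imread("pics/top0.png")
cv2.imwrite("pics/z.png",cv2.resize(im[125:220,155:300],None,fx=5.5,fy=5.5,interpolation=cv2.INTER_CUBIC))
hsv=cv2.cvtColor(im,cv2.COLOR_BGR2HSV)
m=((hsv[...,0]<8)|(hsv[...,0]>172))&(hsv[...,1]>150)&(hsv[...,2]>60)
n,l,s,c=cv2.connectedComponentsWithStats(m[125:220,230:300].astype(np.uint8))
print(s[1:],c[1:]+[230,125])
E
```

```text
[[38 35  8  8 51]
 [19 39 10 10 42]
 [63 91  1  1  1]] [[271.25490196 163.58823529]
 [253.4047619  168.4047619 ]
 [293.         216.        ]]
```

View pics/z.png

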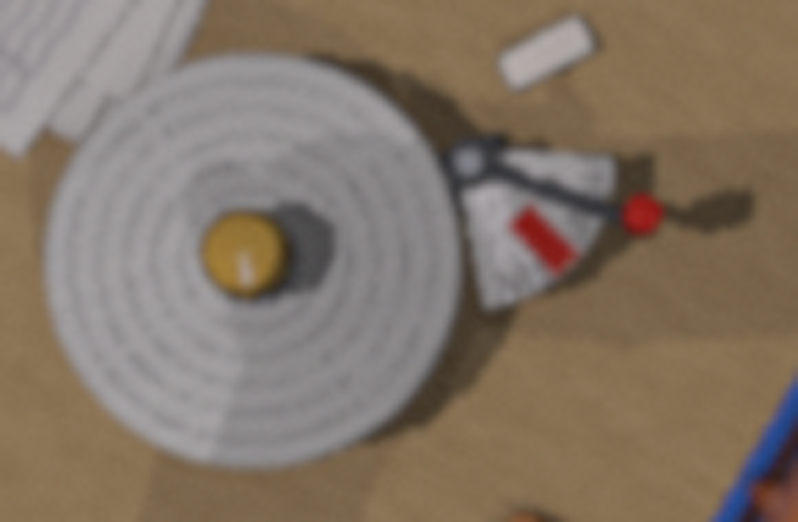

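```bash
python3 - <<'E'
from h import *
im=cv2.imread("pics/top0.png"); hsv=cv2.cvtColor(im,cv2.COLOR_BGR2HSV)
m=((hsv[...,1]<45)&(hsv[...,2]>90)).astype(np.uint8); m[:,:160]=0;m[:,238:]=0;m[:130]=0;m[212:]=0
n,l,s,c=cv2.connectedComponentsWithStats(cv2.morphologyEx(m,cv2.MORPH_OPEN,np.ones((3,3))))
i=1+np.argmax(s[1:,4]); k=max(cv2.findContours((l==i).astype(np.uint8),0,1)[0],key=len)
print(s[i],cv2.minEnclosingCircle(k),cv2.fitEllipse(k))
e=cv2.fitEllipse(k)[0]
O=ray("top",*e,.056); O2=ray("top",201,172.3,.056)
mc=((hsv[...,0]>12)&(hsv[...,0]<32)&(hsv[...,1]>120)).astype(np.uint8); mc[:,:180]=0;mc[:,220:]=0;mc[:155]=0;mc[190:]=0
n,l,s,c=cv2.connectedComponentsWithStats(mc);j=1+np.argmax(s[1:,4]);print("cap",s[j],c[j])
C=ray("top",*c[j],.105)
P=ray("top",240.1,154.1,.055);K=ray("top",271.25,163.6,.095);M=ray("top",253.4,168.4,.042)
print("O",O,O2,"cap",C,"P",P,"K",K,"M",M)
print(np.hypot(*(P-O)[:2]),np.hypot(*(K-P)[:2]))
a=lambda v:np.degrees(np.arctan2(v[1],v[0]))
for o in(O,O2): print("y- dir",a(P-o),"lever",a(K-P),"mark",a(M-P),"pred mark",a(P-o)-70.1,"rest",a(P-o)-30)
# cross view check of knob in side
hs=cv2.cvtColor(cv2.imread("pics/side0.png"),cv2.COLOR_BGR2HSV)
m=((hs[...,0]<8)|(hs[...,0]>172))&(hs[...,1]>150)&(hs[...,2]>60)
n,l,s,c=cv2.connectedComponentsWithStats(m[185:225,270:320].astype(np.uint8));print(s[1:],c[1:]+[270,185])
print("proj",proj("side",np.r_[K[:2],.082]),proj("side",np.r_[O[:2],.09]),"O reach",np.hypot(*O[:2]),np.hypot(*K[:2]))
mc=((hs[...,0]>12)&(hs[...,0]<32)&(hs[...,1]>120)).astype(np.uint8)[155:190,255:295]
n,l,s,c=cv2.connectedComponentsWithStats(mc);print("cap side",s[1:],c[1:]+[255,155])
E
```

```text
[ 160  130   78   80 4628] ((193.5441131591797, 164.5441131591797), 48.15095138549805) ((197.75411987304688, 168.7918701171875), (71.95259857177734, 88.95220184326172), 137.5104522705078)
cap [192 164  15  15 158] [199.34177215 170.36075949]
O [ 0.57489529 -0.00790587  0.056     ] [ 0.56661125 -0.01569441  0.056     ] cap [ 0.56700514 -0.01711337  0.105     ] P [ 0.61095714 -0.10814323  0.055     ] K [ 0.58480775 -0.18038429  0.095     ] M [ 0.57824924 -0.1402791   0.042     ]
0.1065269249385336 0.07682812313983413
y- dir -70.21306719017242 lever -109.89894654530646 mark -135.50544225331387 pred mark -140.31306719017243 rest -100.21306719017242
y- dir -64.37387715720598 lever -109.89894654530646 mark -135.50544225331387 pred mark -134.47387715720598 rest -94.37387715720598
[[13  9 15 14 87]] [[292.54022989 200.93103448]]
proj [np.float64(294.9063650995533), np.float64(199.74106386947585)] [np.float64(276.0198121131918), np.float64(168.3448730531635)] O reach 0.5749496496868451 0.6119955819935651
cap side [[ 13   9  11  15 135]] [[272.97777778 171.27407407]]
```

```bash
cat >> h.py <<'E'
def wcam():
    c=camera_info("wrist"); R=Rn.from_quat(arm.read_eef_rot()).as_matrix(); p=np.array(arm.read_tool_pos())
    T=np.eye(4);T[:3,:3]=R;T[:3,3]=p
    return T@np.array(c["T_tool_cam"]),c
def wray(T,c,u,v,z):
    d=T[:3,:3]@np.array([(u-c["cx"])/c["fx"],(v-c["cy"])/c["fy"],1]);o=T[:3,3]
    return o+d*(z-o[2])/d[2]
E
python3 - <<'E'
from h import *
for y in(-2,-1,0,1,2,3):
    print(y,*[None if q is None else np.round(q,2) for q in(arm.ik([.567,-.016,.14],down(y)),arm.ik([.57,-.17,.139],down(y)))])
arm.movep([.6,-.09,.33],down(0)); print(arm.read_time(),arm.read_joint_positions())
T,c=wcam(); im=snapshot("wrist"); np.save("T1.npy",T); cv2.imwrite("pics/w1.png",im)
E
```

```text
-2 [ 0.62  1.   -1.15  1.81  1.05  1.09  1.77] [-0.08  0.8   0.56  1.76 -0.59  0.75 -2.78]
-1 [-0.18  0.71  0.28  1.84 -0.31  0.63 -2.29] [ 0.07  0.75  0.3   1.76 -0.33  0.68 -2.02]
0 [-0.04  0.7   0.04  1.83 -0.05  0.61 -1.53] [ 0.23  0.73  0.03  1.75 -0.04  0.66 -1.28]
1 [ 0.12  0.7  -0.2   1.83  0.22  0.63 -0.79] [ 0.37  0.73 -0.18  1.75  0.2   0.68 -0.5 ]
2 [ 0.26  0.73 -0.44  1.82  0.47  0.69 -0.01] [ 0.49  0.76 -0.4   1.74  0.42  0.72  0.31]
3 [ 0.4   0.79 -0.67  1.82  0.68  0.78  0.79] [ 0.62  0.81 -0.61  1.74  0.62  0.8   1.13]
2.375 [ 0.15726407  0.52388505 -0.0688316   1.51784592  0.03972005  1.1013889
 -1.49345787]
```

View pics/w1.png

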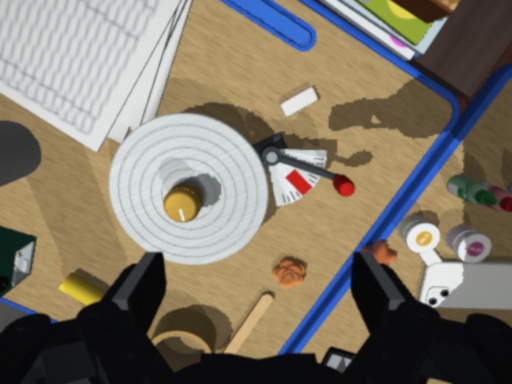

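```bash
python3 - <<'E'
from h import *
T=np.load("T1.npy");c=camera_info("wrist");im=cv2.imread("pics/w1.png");hsv=cv2.cvtColor(im,cv2.COLOR_BGR2HSV)
m=((hsv[...,0]<8)|(hsv[...,0]>172))&(hsv[...,1]>150)&(hsv[...,2]>60)
n,l,s,ce=cv2.connectedComponentsWithStats(m[150:220,270:370].astype(np.uint8));print(s[1:],ce[1:]+[270,150])
mc=((hsv[...,0]>12)&(hsv[...,0]<32)&(hsv[...,1]>130)).astype(np.uint8)[170:235,150:215]
n,l,s,ce=cv2.connectedComponentsWithStats(mc);print("cap",s[1:],ce[1:]+[150,170])
g=cv2.medianBlur(hsv[...,1],3); pts=[]
for t in np.radians(np.arange(0,360,4)):  # wheel edge: first high-saturation going outwards
    for r in np.arange(60,95,.5):
        u,v=188.5+r*np.cos(t),188+r*np.sin(t)
        if g[int(round(v)),int(round(u))]>60: pts.append((u,v));break
pts=np.array(pts);W=np.array([wray(T,c,u,v,.054) for u,v in pts])[:,:2]
from scipy.optimize import least_squares
f=least_squares(lambda p:np.hypot(*(W-p[:2]).T)-.09,[.567,-.016],loss="soft_l1",f_scale=.001);print("O",f.x,len(pts),np.round(np.median(abs(f.fun)),4))
P=wray(T,c,270.5,156.5,.055);print("P",P,np.hypot(*(P[:2]-f.x)))
cv2.imwrite("pics/z2.png",cv2.resize(im[135:235,150:370],None,fx=3.6,fy=3.6,interpolation=cv2.INTER_CUBIC))
for z in(.09,.097):print("K",wray(T,c,344.5,185,z))
print("M",wray(T,c,299.5,181,.042))
for z in(.1,.11,.12): print("capside", proj("side",np.r_[f.x,z]),proj("top",np.r_[f.x,z]))
# project cap-top centre for several heights in wrist
Ti=np.linalg.inv(T)
for z in(.064,.096,.1,.104,.108,.112,.116,.12):
    p=Ti@np.r_[f.x,z,1];print(z,c["fx"]*p[0]/p[2]+c["cx"],c["fy"]*p[1]/p[2]+c["cy"])
E
```

```text
[[ 17  20  24  25 274]
 [ 63  25  22  22 333]] [[298.56934307 182.05839416]
 [343.35435435 185.34534535]]
cap [[  14   14   38   38 1026]] [[182.96491228 201.54483431]]
O [ 0.56609271 -0.01339671] 75 0.0011
P [ 0.60915476 -0.10581592  0.055     ] 0.10195906897228217
K [ 0.5867503  -0.17931393  0.09      ]
K [ 0.58880438 -0.17733318  0.097     ]
M [ 0.57767087 -0.14027307  0.042     ]
capside [np.float64(273.37254869773767), np.float64(165.87908084802208)] [np.float64(197.94061239399963), np.float64(170.93669078058667)]
capside [np.float64(273.4959078649867), np.float64(162.43816655223523)] [np.float64(197.4399825770948), np.float64(170.55951573884903)]
capside [np.float64(273.62031609046926), np.float64(158.96799039003605)] [np.float64(196.92903805506396), np.float64(170.17456958719137)]
0.064 186.83755592360208 196.81087855887654
0.096 180.23022663493748 206.81823323505506
0.1 179.3158791257045 208.20308926726045
0.104 178.37951418163908 209.62129255216084
0.108 177.4203268432272 211.07406226849008
0.112 176.43747242766372 212.56267775924005
0.116 175.4300640479044 214.08848228926422
0.12 174.39716994342675 215.65288708806472
```

View pics/z2.png

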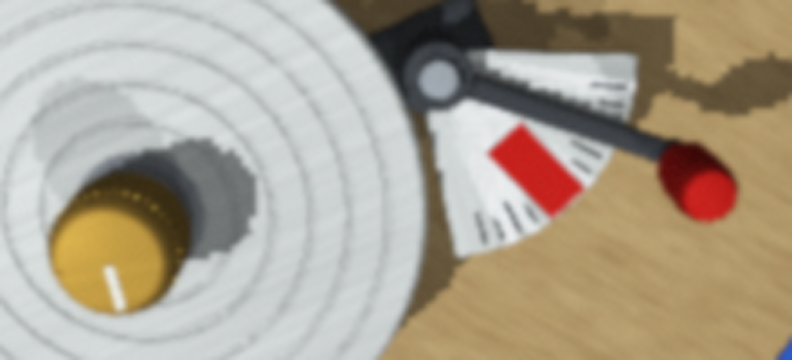

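```bash
python3 - <<'E'
from h import *
T=np.load("T1.npy");c=camera_info("wrist")
a=lambda v:np.degrees(np.arctan2(v[1],v[0]))
P=wray(T,c,272.2,156.7,.056);K=wray(T,c,346.4,187.8,.097);M=wray(T,c,298.6,182.06,.043);O=np.array([.5663,-.0143])
print(P,K,M,np.hypot(*(P[:2]-O)),np.hypot(*(K-P)[:2]),a(K-P),a(M-P),a(P[:2]-O)-70.1)
for z in (.038,.046): print(a(wray(T,c,298.6,182.06,z)-P))
E
```

```text
[ 0.60912746 -0.10762702  0.056     ] [ 0.58591259 -0.17944327  0.097     ] [ 0.57668002 -0.13914119  0.043     ] 0.10268458962309729 0.07547518419923932 -107.9136175144457 -135.835958425298 -135.4497675816482
-136.4581429818324
-135.44270218595528
```

```bash
python3 - <<'E'
from h import *
P=np.array([.6100,-.1078]); r=.0768
def pose(d,z): 
    d=np.radians(d); return [*(P+r*np.array([np.cos(d),np.sin(d)])),z],down(d+np.pi)
arm.move_gripper(.6,20)
p,q=pose(-109,.2);arm.movep(p,q);p,q=pose(-109,.139);arm.line_to(p,.1)
arm.move_gripper(0,30);print(arm.read_opening(),arm.read_finger_force(),arm.read_ft_force(),arm.read_time())
for d in np.linspace(-109,-135.4,5)[1:]:
    p,q=pose(d,.139);arm.line_to(p,.05,q);print(d,arm.read_ft_force().round(1),arm.read_wrist_torque().round(2))
arm.pause(.3);print(arm.read_ft_force(),arm.read_time())
arm.move_gripper(.6);p,q=pose(-135.4,.25);arm.line_to(p,.2)
arm.movep([.6,-.09,.33],down(0));T,c=wcam();np.save("T2.npy",T);im=snapshot("wrist");cv2.imwrite("pics/w2.png",im)
cv2.imwrite("pics/z3.png",cv2.resize(im[135:235,150:370],None,fx=3.6,fy=3.6,interpolation=cv2.INTER_CUBIC));print(arm.read_time())
E
```

```text
0.19767540837096656 29.386267736590526 [-2.42881434  0.49356897  5.342419  ] 5.0917
-115.6 [-1.7 -0.2  7.4] [ 0.03  0.44 -0.01]
-122.2 [-1.1 -1.1  7. ] [-0.23  0.24 -0.06]
-128.8 [-2.3 -0.8  7.3] [-0.24  0.3  -0.09]
-135.4 [-1.2 -0.9  8. ] [-0.25  0.39 -0.13]
[-1.96197716 -1.85577323  7.94760033] 6.6917
8.6333
```

View pics/z3.png

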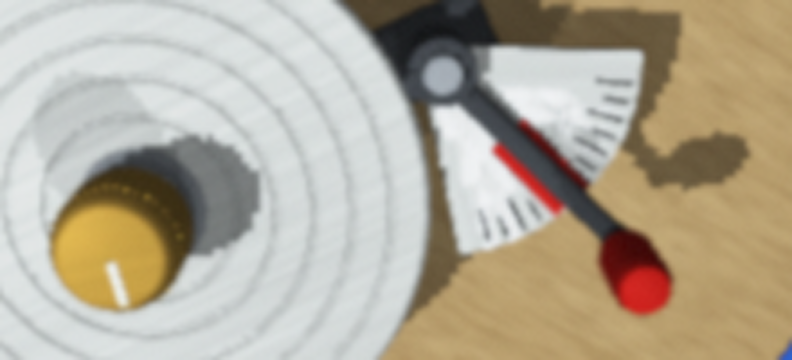

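```bash
python3 - <<'E'
from h import *
T=np.load("T2.npy");c=camera_info("wrist")
a=lambda v:np.degrees(np.arctan2(v[1],v[0]))
K=wray(T,c,150+641/3.6,135+290/3.6,.097);P=wray(T,c,150+443/3.6,135+76/3.6,.056)
print(K,P,a(K-P),np.hypot(*(K-P)[:2]))
Ki=wray(T,c,150+590/3.6,135+213/3.6,.052);print("lever-line",a(Ki-P))
im=snapshot("top");cv2.imwrite("pics/top2.png",im);hsv=cv2.cvtColor(im,cv2.COLOR_BGR2HSV)
m=((hsv[...,0]<8)|(hsv[...,0]>172))&(hsv[...,1]>150)&(hsv[...,2]>60)
n,l,s,ce=cv2.connectedComponentsWithStats(m[125:200,230:290].astype(np.uint8));print(s[1:],ce[1:]+[230,125])
for u,v in ce[1:]+[230,125]: print(a(ray("top",u,v,.095)-ray("top",240.1,154.1,.055)))
E
```

```text
[ 0.55582316 -0.16183783  0.097     ] [ 0.60847171 -0.10734404  0.056     ] -134.01333201154318 0.07577231973548415
lever-line -133.34880534453902
[[21 43  5  5  5]
 [31 47  7  8 42]] [[253.         170.        ]
 [263.66666667 175.78571429]]
-143.49046048112874
-134.6070793522097
```

```bash
python3 - <<'E'
from h import *
X=[.5663,-.015]; y=2.6; z=.138
arm.move_gripper(1.0,40)
arm.movep([*X,.24],down(y)); arm.line_to([*X,z],.12)
print(arm.read_time(),arm.read_ft_force().round(1))
arm.move_gripper(0,40); print(arm.read_opening(),arm.read_finger_force(),arm.read_ft_force().round(1),arm.read_wrist_torque().round(2))
t0=arm.read_wrist_torque()[2]
while y>-1.2:
    y-=.15; z-=.15*.006/2/np.pi
    arm.line_to([*X,z],.05,down(y)); t=arm.read_wrist_torque()
    print(round(y,2),t.round(2),arm.read_ft_force().round(1),round(float(arm.read_time()),2),round(float(arm.read_joint_positions()[6]),2))
    if abs(t[2]-t0)>.25: break
E
```

```text
11.8917 [ 0.4  0.2 -0.8]
0.4357207194315533 39.912647008895874 [-0.1  1.8  4.1] [ 0.34 -0.07 -0.  ]
2.45 [ 0.37 -0.02 -0.03] [0.8 2.1 6. ] 12.69 0.36
2.3 [ 0.36 -0.04 -0.03] [-0.4  1.3  6.1] 12.99 0.24
2.15 [ 0.29  0.05 -0.09] [-0.4  0.8  7. ] 13.29 0.13
2.0 [ 0.31  0.13 -0.05] [-1.2  1.7  6.9] 13.59 0.02
1.85 [ 0.33  0.17 -0.04] [-1.1  2.1  6.6] 13.89 -0.09
1.7 [ 0.25  0.26 -0.1 ] [-1.   0.9  7.8] 14.19 -0.2
1.55 [ 0.31  0.28 -0.05] [-1.   1.5  7.6] 14.49 -0.31
1.4 [0.23 0.34 0.  ] [-1.6  1.3  8.2] 14.79 -0.42
1.25 [ 0.31  0.35 -0.03] [-2.2  2.1  8.8] 15.09 -0.53
1.1 [ 0.28  0.43 -0.11] [-2.6  1.1  8.1] 15.39 -0.64
0.95 [ 0.28  0.46 -0.07] [-2.   2.6  8. ] 15.69 -0.75
0.8 [ 0.34  0.51 -0.07] [-2.5  1.9  9.1] 15.99 -0.85
0.65 [ 0.39  0.53 -0.09] [-2.9  3.1  9.8] 16.29 -0.96
0.5 [ 0.4   0.5  -0.04] [-3.7  2.1  9.3] 16.59 -1.06
0.35 [ 0.54  0.67 -0.05] [-2.9  2.  10.4] 16.89 -1.17
0.2 [ 0.53  0.66 -0.06] [-3.   3.1  9.1] 17.19 -1.27
0.05 [ 0.59  0.69 -0.07] [-4.   4.2 10. ] 17.49 -1.38
-0.1 [ 0.62  0.68 -0.06] [-3.3  3.  10. ] 17.79 -1.48
-0.25 [ 0.76  0.6  -0.08] [-3.9  3.3 10.6] 18.09 -1.59
-0.4 [ 0.7   0.66 -0.14] [-2.7  3.4 11.6] 18.39 -1.7
-0.55 [ 0.78  0.68 -0.05] [-3.5  3.3 12.6] 18.69 -1.8
-0.7 [ 0.85  0.75 -0.09] [-2.9  4.9 13.8] 18.99 -1.91
-0.85 [ 0.87  0.72 -0.07] [-3.8  5.6 13.6] 19.29 -2.02
-1.0 [ 0.92  0.77 -0.04] [-3.9  5.7 14.5] 19.59 -2.13
-1.15 [ 1.03  0.69 -0.03] [-2.7  5.4 14.7] 19.89 -2.24
-1.3 [ 1.    0.78 -0.08] [-3.3  5.2 15.7] 20.19 -2.35
```

```bash
python3 - <<'E'
from h import *
p=arm.read_tool_pos()
arm.move_gripper(1.0); arm.line_to([p[0],p[1],.24],.15)
arm.movep([.6,-.09,.33],down(0));T,c=wcam();np.save("T3.npy",T);im=snapshot("wrist");cv2.imwrite("pics/w3.png",im)
s=snapshot("side");s0=cv2.imread("pics/side0.png")
f=lambda i:cv2.resize(i[145:220,240:315],None,fx=5.3,fy=5.3,interpolation=cv2.INTER_CUBIC)
z=cv2.resize(im[135:235,150:370],None,fx=3.6,fy=3.6,interpolation=cv2.INTER_CUBIC)
top=np.hstack([f(s0),f(s)])[:235];z=z[:,:top.shape[1]]
w=cv2.resize(np.hstack([f(s0),f(s)])[:,:],None,fx=.9,fy=.6)
cv2.imwrite("pics/z4.png",np.vstack([cv2.resize(w,(z.shape[1],238)),z]));print(arm.read_time())
E
```

```text
22.7333
```

View pics/z4.png

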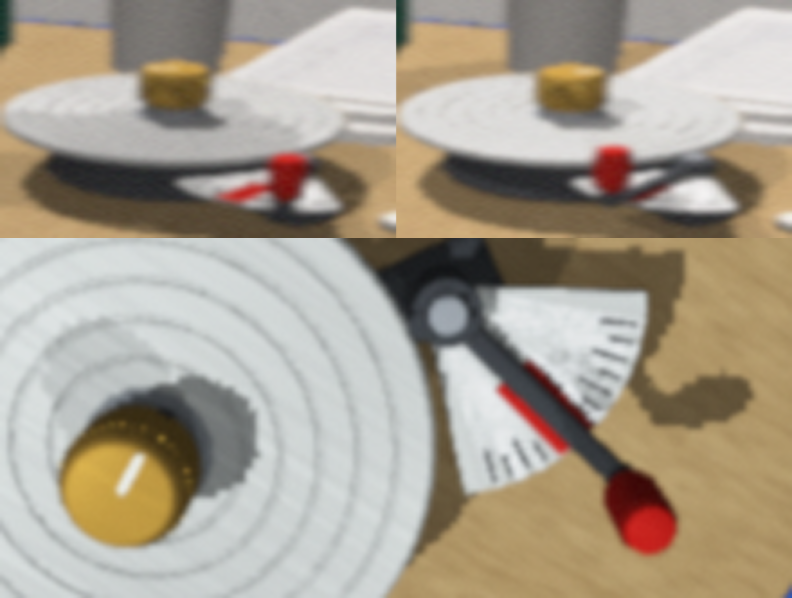

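```bash
python3 - <<'E'
from h import *
X=[.5663,-.015]; y=2.6; z=.1345
arm.movep([*X,.22],down(y)); arm.line_to([*X,z],.15)
print(arm.read_time(),arm.read_ft_force().round(1))
arm.move_gripper(0,40); print(arm.read_opening(),arm.read_ft_force().round(1),arm.read_wrist_torque().round(2))
t0=arm.read_wrist_torque()[2]
while y>-1.25:
    y-=.15; z-=.15*.006/2/np.pi
    arm.line_to([*X,z],.05,down(y)); t=arm.read_wrist_torque()
    print(round(y,2),t.round(2),arm.read_ft_force().round(1)[2],round(float(arm.read_time()),2))
    if abs(t[2]-t0)>.25: break
E
```

```text
25.225 [0.2 0.4 0.1]
0.43598587072805967 [-0.1  0.8  5.6] [ 0.34  0.03 -0.  ]
2.45 [ 0.29  0.07 -0.04] 7.6 26.02
2.3 [ 0.26  0.17 -0.12] 7.7 26.32
2.15 [ 0.14  0.24 -0.08] 8.3 26.62
2.0 [ 0.25  0.37 -0.08] 9.7 26.93
1.85 [ 0.16  0.53 -0.06] 11.4 27.23
1.7 [ 0.16  0.58 -0.08] 11.8 27.52
1.55 [ 0.16  0.65 -0.09] 13.2 27.82
1.4 [ 0.19  0.86 -0.07] 14.7 28.12
1.25 [ 0.25  0.93 -0.09] 15.2 28.43
1.1 [ 0.2   1.   -0.07] 16.9 28.73
0.95 [ 0.22  1.15 -0.12] 17.6 29.02
0.8 [ 0.27  1.23 -0.1 ] 19.0 29.32
0.65 [ 0.39  1.33 -0.05] 20.5 29.62
0.5 [ 0.35  1.43 -0.05] 20.5 29.93
0.35 [ 0.43  1.5  -0.06] 22.4 30.23
0.2 [ 0.55  1.61 -0.06] 23.1 30.52
0.05 [ 0.65  1.69 -0.07] 24.6 30.82
-0.1 [ 0.67  1.71 -0.04] 25.1 31.12
-0.25 [ 0.75  1.81 -0.05] 26.8 31.43
-0.4 [ 0.88  1.85 -0.11] 26.4 31.73
-0.55 [ 0.94  1.87 -0.11] 27.2 32.02
-0.7 [ 1.04  1.94 -0.05] 28.9 32.33
-0.85 [ 1.14  1.92 -0.09] 30.3 32.62
-1.0 [ 1.21  1.98 -0.08] 30.3 32.92
-1.15 [ 1.32  1.98 -0.06] 31.3 33.23
-1.3 [ 1.41  1.98 -0.08] 31.4 33.52
```

```bash
python3 - <<'E'
from h import *
p=arm.read_tool_pos();print(p,"cmd z",.1345-3.9*.006/2/np.pi)
arm.move_gripper(1.0);print(arm.read_tool_pos(),arm.read_ft_force().round(1),arm.read_wrist_torque().round(2)); arm.line_to([p[0],p[1],.24],.15)
arm.movep([.6,-.09,.33],down(0));T,c=wcam();np.save("T4.npy",T);im=snapshot("wrist");cv2.imwrite("pics/w4.png",im)
s=snapshot("side");cv2.imwrite("pics/side4.png",s)
s0=cv2.imread("pics/side0.png")
f=lambda i:cv2.resize(i[155:205,240:315],(396,264),interpolation=cv2.INTER_CUBIC)
g=lambda i:cv2.resize(i[160:240,140:260],(396,264),interpolation=cv2.INTER_CUBIC)
cv2.imwrite("pics/z5.png",np.vstack([np.hstack([f(s0),f(s)]),np.hstack([g(cv2.imread("pics/w3.png")),g(im)])]));print(arm.read_time())
for im in(s0,s):
    hs=cv2.cvtColor(im,cv2.COLOR_BGR2HSV);mc=((hs[...,0]>12)&(hs[...,0]<32)&(hs[...,1]>120)).astype(np.uint8)[155:190,255:295]
    n,l,st,ce=cv2.connectedComponentsWithStats(mc);print("cap side",st[1:],ce[1:]+[255,155])
for z in(.064,.096): print(proj("side",np.array([.5663,-.015,z])))
for k in "1234":
    im=cv2.imread(f"pics/w{k}.png");hs=cv2.cvtColor(im,cv2.COLOR_BGR2HSV);mc=((hs[...,0]>12)&(hs[...,0]<32)&(hs[...,1]>130)&(hs[...,2]>140)).astype(np.uint8)[170:235,150:215]
    n,l,st,ce=cv2.connectedComponentsWithStats(mc);j=1+np.argmax(st[1:,4]);print(k,st[j],ce[j]+[150,170])
E
```

```text
[ 0.56587041 -0.01278192  0.13512221] cmd z 0.13077577433164966
[ 0.5661351  -0.01515261  0.1303172 ] [0.  0.  0.3] [ 0.07  0.01 -0.01]
36.0583
cap side [[ 13   9  11  15 135]] [[272.97777778 171.27407407]]
cap side [[ 12  11  12  14 143]] [[272.9020979  172.38461538]]
[np.float64(273.1259966511476), np.float64(178.26581551047323)]
[np.float64(273.5156072396581), np.float64(167.47253275292164)]
1 [ 14  23  31  29 627] [179.2599681  205.93301435]
2 [ 15  22  31  29 647] [179.75425039 204.83153014]
3 [ 17  22  31  28 624] [182.00320513 206.04967949]
4 [ 17  22  31  28 623] [183.09791332 205.13483146]
```

View pics/z5.png

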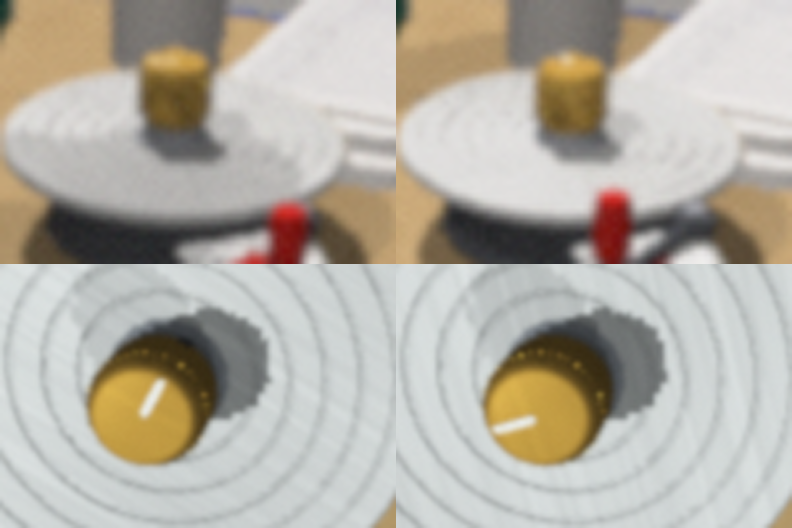

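```bash
python3 - <<'E'
from h import *
from scipy.optimize import least_squares
a=lambda v:np.degrees(np.arctan2(v[1],v[0]))
def red(im,box):
    x0,y0,x1,y1=box;hs=cv2.cvtColor(im,cv2.COLOR_BGR2HSV)
    m=((hs[...,0]<8)|(hs[...,0]>172))&(hs[...,1]>140)&(hs[...,2]>50)
    n,l,s,c=cv2.connectedComponentsWithStats(m[y0:y1,x0:x1].astype(np.uint8));return [(st[4],ce+[x0,y0]) for st,ce in zip(s[1:],c[1:]) if st[4]>4]
K1=ray("top",271.25,163.6,.09)[:2];K2=ray("top",263.67,175.79,.09)[:2]
def two(K1,K2,P0): return least_squares(lambda p:[np.hypot(*(K1-p))-.078,np.hypot(*(K2-p))-.078],P0).x
Pt=two(K1,K2,[.61,-.108]);Ot=ray("top",201,172.3,.056)[:2];Mt=ray("top",253.4,168.4,.043)[:2];Pi=ray("top",240.1,154.1,.056)[:2]
print("top P",Pt,Pi,"lev",a(K1-Pt),a(K2-Pt),"img piv",a(K2-Pi),"mark",a(Mt-Pi),a(Mt-Pt),"frame",a(Pt-Ot)-70.1,a(Pi-Ot)-70.1)
c=camera_info("wrist");T1,T2,T4=[np.load(f"T{k}.npy") for k in(1,2,4)]
K1=wray(T1,c,346.4,187.8,.097)[:2];K2=wray(T2,c,328.1,215.6,.097)[:2];Pw=two(K1,K2,[.61,-.108]);M=wray(T1,c,298.6,182.06,.043)[:2]
print("wr P",Pw,a(K1-Pw),a(K2-Pw),"mark",a(M-Pw))
# direct: dark-lever centre line in w4 across arcs about pivot, against red edges of plate
for k,T in((2,T2),(4,T4)):
    im=cv2.imread(f"pics/w{k}.png");print(k,red(im,(270,150,350,235)))
    P=wray(T,c,150+443/3.6+(1.4 if k==4 else 0),135+76/3.6,.052)[:2]
    Ti=np.linalg.inv(T)
    for r in(.03,.035,.04,.045,.05):
        row=[]
        for d in np.arange(-165,-105,1.5):
            X=Ti@np.r_[P+r*np.array([np.cos(np.radians(d)),np.sin(np.radians(d))]),.043,1]
            b=cv2.getRectSubPix(im,(1,1),(float(c["fx"]*X[0]/X[2]+c["cx"]),float(c["fy"]*X[1]/X[2]+c["cy"])))[0,0].astype(int)
            row.append("R" if b[2]-b[1]>50 else "D" if b.max()<110 else ".")
        print(r,"".join(row))
T=T1;im=cv2.imread("pics/w1.png");P=wray(T,c,272.2,156.7,.052)[:2];Ti=np.linalg.inv(T)
for r in(.035,.045):
    row=""
    for d in np.arange(-165,-105,1.5):
        X=Ti@np.r_[P+r*np.array([np.cos(np.radians(d)),np.sin(np.radians(d))]),.043,1]
        b=cv2.getRectSubPix(im,(1,1),(float(c["fx"]*X[0]/X[2]+c["cx"]),float(c["fy"]*X[1]/X[2]+c["cy"])))[0,0].astype(int)
        row+="R" if b[2]-b[1]>50 else "D" if b.max()<110 else "."
    print("w1",row)
E
```

```text
top P [ 0.610928   -0.10698266] [ 0.61083333 -0.10816017] lev -109.16588614250199 -133.70296140864997 img piv -134.25679417142493 mark -135.50428320626895 -134.55530227176442 frame -134.2053017554557 -134.54037592867735
wr P [ 0.60911298 -0.10497353] -107.30395856581919 -133.14309618471492 mark -133.5080000191899
2 [(np.int32(36), array([303.13888889, 177.58333333])), (np.int32(69), array([296.37681159, 183.86956522])), (np.int32(321), array([325.90031153, 210.42056075]))]
0.03 ............RRRRRDDDDDDDDDDRRR..........
0.035 .............RRRRRDDDDDDDDRR............
0.04 ..............RRRRDDDDDDDDRD............
0.045 ..............RRRRDDDDDDDRD.............
0.05 ...............RRRRDDDDDDR..............
4 [(np.int32(38), array([304.5       , 178.15789474])), (np.int32(68), array([298.19117647, 184.73529412])), (np.int32(325), array([327.48923077, 211.04615385]))]
0.03 ............RRR.DDDDDDDDDDDD............
0.035 ............RRRRRDDDDDDDDDRR............
0.04 .............RRRRRDDDDDDDDR.............
0.045 ..............RRRRDDDDDDDR..............
0.05 ...............RRRDDDDDDDD..............
w1 ............RRRRRRRRRRRRRRRRR.....DDDDDD
w1 ..............RRRRRRRRRRRRR........DDDDD
```

```bash
python3 - <<'E'
from h import *
c=camera_info("wrist");O=np.array([.5663,-.0148])
def polar(k):
    T=np.load(f"T{k}.npy");im=cv2.cvtColor(cv2.imread(f"pics/w{k}.png"),cv2.COLOR_BGR2GRAY).astype(np.float32)
    th,r=np.meshgrid(np.radians(np.arange(0,360,.5)),np.linspace(.05,.086,60))
    X=np.stack([O[0]+r*np.cos(th),O[1]+r*np.sin(th),np.full_like(r,.056),np.ones_like(r)],-1)@np.linalg.inv(T).T
    g=cv2.remap(im,(c["fx"]*X[...,0]/X[...,2]+c["cx"]).astype(np.float32),(c["fy"]*X[...,1]/X[...,2]+c["cy"]).astype(np.float32),cv2.INTER_CUBIC)
    w=np.tile(g,(1,3)); return (w-cv2.GaussianBlur(w,(0,0),8,sigmaY=3))[:,720:1440]
D={k:polar(k) for k in(1,2,3,4)}
F=lambda d:np.fft.fft(np.clip(d,-8,8),axis=1)
for i,j in((1,2),(2,3),(3,4),(2,4)):
    x=np.fft.ifft(F(D[j])*np.conj(F(D[i])),axis=1).real.sum(0); o=np.argsort(x)[::-1]
    print(i,j,[(o_*.5,round(float(x[o_]/x.std()),1)) for o_ in o[:6]])
E
```

```text
1 2 [(np.float64(1.5), 2.9), (np.float64(2.0), 2.9), (np.float64(1.0), 2.9), (np.float64(2.5), 2.8), (np.float64(0.5), 2.8), (np.float64(3.0), 2.7)]
2 3 [(np.float64(0.5), 2.6), (np.float64(1.0), 2.6), (np.float64(0.0), 2.6), (np.float64(1.5), 2.6), (np.float64(2.0), 2.6), (np.float64(359.5), 2.6)]
3 4 [(np.float64(0.0), 2.8), (np.float64(0.5), 2.8), (np.float64(359.5), 2.8), (np.float64(1.0), 2.7), (np.float64(359.0), 2.7), (np.float64(1.5), 2.7)]
2 4 [(np.float64(0.5), 2.6), (np.float64(0.0), 2.6), (np.float64(1.0), 2.6), (np.float64(359.5), 2.6), (np.float64(1.5), 2.6), (np.float64(2.0), 2.6)]
```

```bash
python3 - <<'E'
from h import *
c=camera_info("wrist");O=np.array([.5663,-.0148])
out=[]
for k in(1,2,3,4):
    T=np.load(f"T{k}.npy");im=cv2.cvtColor(cv2.imread(f"pics/w{k}.png"),cv2.COLOR_BGR2GRAY).astype(np.float32)
    n=np.linspace(-.09,.09,300);x,y=np.meshgrid(n,-n)  # x right = world x, up = world y
    X=np.stack([O[0]+x,O[1]+y,np.full_like(x,.056),np.ones_like(x)],-1)@np.linalg.inv(T).T
    g=cv2.remap(im,(c["fx"]*X[...,0]/X[...,2]+c["cx"]).astype(np.float32),(c["fy"]*X[...,1]/X[...,2]+c["cy"]).astype(np.float32),cv2.INTER_CUBIC)
    h=g-cv2.GaussianBlur(g,(0,0),4); r=np.hypot(x,y); out.append(np.where(r<.087,np.clip(128+h*10,0,255),0))
    th=np.arctan2(y,x); m=(r>.05)&(r<.084)&(abs(h)<12)
    gx=cv2.Sobel(np.clip(h,-10,10),-1,1,0);gy=-cv2.Sobel(np.clip(h,-10,10),-1,0,1)
    z=((gx+1j*gy)**2)
    tang=np.abs(np.cos(np.angle(z)/2-th))<.8  # drop gradients along the radius (rings)
    s=z[m&tang].sum();print(k,np.degrees(np.angle(s))/2%180,abs(s)/abs(z[m&tang]).sum())
cv2.imwrite("pics/rings.png",np.vstack([np.hstack(out[:2]),np.hstack(out[2:])]).astype(np.uint8))
E
```

```text
1 31.088345 0.1999522
2 67.214775 0.44791847
3 142.2904 0.27016938
4 102.62828 0.2970059
```

View pics/rings.png

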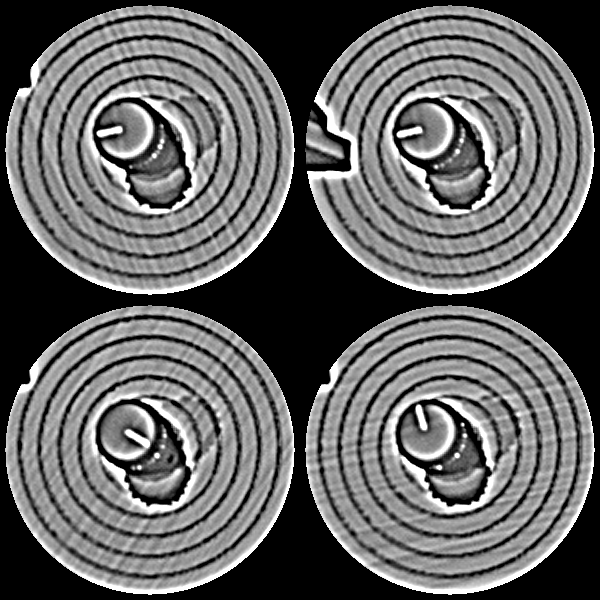

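```bash
python3 - <<'E'
from h import *
X=[.5663,-.015]; y=.45; z=.1345
arm.movep([*X,.22],down(y)); arm.line_to([*X,z],.15)
arm.move_gripper(0,40); print(arm.read_time(),arm.read_opening(),arm.read_ft_force().round(1),arm.read_tool_pos().round(4))
y-=.15;arm.line_to([*X,z],.05,down(y));T,c=wcam();np.save("T5.npy",T);cv2.imwrite("pics/w5.png",snapshot("wrist"))
print(arm.read_ft_force().round(1),arm.read_wrist_torque().round(2))
for i in range(8):
    d=1.57/8;y+=d;z+=d*.006/2/np.pi
    arm.line_to([*X,z],.05,down(y));ts=np.mean([arm.read_wrist_torque() for _ in range(3)],0)
    print(round(y,2),ts.round(3),arm.read_ft_force().round(1),arm.read_tool_pos()[2].round(4),round(float(arm.read_time()),2))
T,c=wcam();np.save("T6.npy",T);cv2.imwrite("pics/w6.png",snapshot("wrist"))
print(Rn.from_quat(arm.read_eef_rot()).as_matrix()[:2,0])
def streak(k):
    T=np.load(f"T{k}.npy");im=cv2.cvtColor(cv2.imread(f"pics/w{k}.png"),cv2.COLOR_BGR2GRAY).astype(np.float32)
    n=np.linspace(-.09,.09,300);x,yy=np.meshgrid(n,-n)
    Q=np.stack([X[0]+x,X[1]+yy,np.full_like(x,.056),np.ones_like(x)],-1)@np.linalg.inv(T).T
    g=cv2.remap(im,(c["fx"]*Q[...,0]/Q[...,2]+c["cx"]).astype(np.float32),(c["fy"]*Q[...,1]/Q[...,2]+c["cy"]).astype(np.float32),cv2.INTER_CUBIC,borderValue=0)
    r=np.hypot(x,yy);h=g-cv2.GaussianBlur(g,(0,0),4)
    return np.where((r<.087)&(g>0),np.clip(128+h*10,0,255),0),g
a,b=streak(5),streak(6)
cv2.imwrite("pics/z6.png",np.vstack([np.hstack([a[0],b[0]]),np.hstack([a[1],b[1]])]).astype(np.uint8))
E
```

```text
37.8833 0.4321323107846462 [-1.5  2.1  5.6] [ 0.566  -0.0137  0.1355]
[-1.7  1.4  5.3] [ 0.43  0.41 -0.08]
0.5 [0.507 0.477 0.062] [-2.3  1.7  6.1] 0.1357 38.58
0.69 [0.512 0.592 0.028] [-3.6  2.9  6.5] 0.1359 38.93
0.89 [0.477 0.505 0.065] [-2.7  2.6  6.7] 0.136 39.28
1.09 [0.501 0.476 0.034] [-2.1  2.7  7. ] 0.1362 39.63
1.28 [0.504 0.55  0.107] [-2.6  2.5  6.2] 0.1364 39.98
1.48 [0.486 0.541 0.066] [-1.8  1.6  7.1] 0.1366 40.33
1.67 [0.46  0.531 0.007] [-1.9  2.3  6.3] 0.1368 40.68
1.87 [0.501 0.466 0.046] [-2.6  2.1  6.3] 0.137 41.03
[-0.29404465  0.95579054]
```

View pics/z6.png

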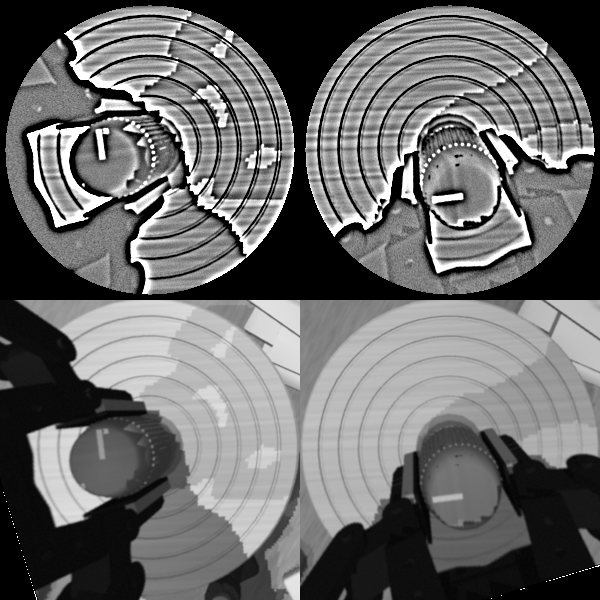

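```bash
python3 - <<'E'
from h import *
print(arm.read_finger_force(),ticket.finish_job())
E
```

```text
the job is handed in; nothing more can be done
39.90679621696472 None
```

The job is handed in after about 41 s of the 64 s allowed: brake on the red mark (about 0.68 rad by the cameras), cap bottomed out and then backed off a quarter turn, still gripped at 40 N; the brake held the wheel while threading, but once the cap bottomed out the wheel slipped round with it under light torque, so check that the brake really holds before you nip up the lock screw.

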